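Find the jig's end gap with gauge leaves and pack it

ROBOT

A 6-joint arm with a two-finger parallel gripper is mounted at the origin on a cart in front of the work surface, level with it; the furniture and walls round the work are solid. World frame = base frame: x ahead of the robot, y to its left, z up, the work surface at z = 0. Lengths are in m, angles in rad, forces in N, time in s.
With the tool pointing down it reaches from about 0.4 to 0.825 m from the base axis. Payload 7 kg.
Tool frame: the origin (TCP) lies at the centre of the arm's flange, where the gripper is bolted on; the fingertips stand 178 mm ahead of it and the grasp point (between the pads) lies 159 mm ahead of it; z points along the fingers, y is the direction in which the jaws open and shut (so a half turn about z gives the same grasp; the last joint's range is limited). The gripper opens to 88 mm and grips with 3 to 60 N. Pads are 19 mm wide; open, the fingers measure 130 mm over their backs; the gripper's body (78 mm by 193 mm) begins 47 mm behind the grasp point.
Start: joints at [-0.994, 0.359, 0.012, 0, -1.224, -0.288], TCP at [0.192, -0.647, 0.405] pointing down, gripper open.
Joint ranges: [-3.07, 3.07], [-1.43, 2.12], [-1.02, 1.25], [-3.03, 1.67], [-3.05, -0], [-3.03, 3.03]. Speed limits (rad/s): [2.39, 2.39, 3.01, 3.14, 3.14, 3.14].

INTERFACE

Orientations are given as [roll, pitch, yaw] about the fixed x, y, z axes, in that order (R = Rz(yaw) Ry(pitch) Rx(roll)).
In Python, from station import * gives the robot as it stands.
- The arm moves only by the tool send_rows, never from a script. Its argument "motion" is a list of rows, each an object with "offset": the shift along the tool's x, y, z in cm, a list of three; "turn": the turn about the tool's z in degrees. In form: [{"offset": [x, y, z], "turn": turn}, ...]. A call has 1 to 8 rows; each row is the pose to reach, as a shift and turn from the pose commanded when the call began, along the tool's axes at that moment; what a row does not reach only later rows make up. A row lasts 1/10 s, in which the tool goes at most 50 mm and 8.59 degrees, less where a joint would pass 70% of its speed; a pose out of reach is approached as far as the arm can. A call with a gripper value outside its range is refused whole. "hand" is the opening, from -1 (shut) to 1 (fully open), set as the call begins (left out, the last holds). The fingers move at their own pace and stop on an object; "squeeze" is the grip in N (left out, the last holds). Time passes only in rows, so rows that repeat a pose let the fingers close. It gives the time, the measured TCP pose, the force and the opening at its end, in the units of the state.
- get_state(): the state, without advancing time (a new reading comes with each control period).
- grab_frame(name): name is "scene" or "top" or "wrist"; returns a dict with "frame" (384x512x3 uint8, blue, green, red), "range_z" (384x512 float32, m along the optical axis (not along the pixel's ray), 0 where there is no reading), "vertical_fov" (degrees; the focal length in pixels is half the picture's height over the tangent of half this angle, whatever the lens; pixels are square), "cx", "cy" (the principal point, pixels), "k1" (the pictures are not rectified: a ray, as slopes to the right and down, at radius r is drawn at 1 + k1 r^2 times it, then the intrinsics apply), "cam_to_world" (4x4, takes a point from camera to world coordinates). Camera axes: x right, y up, looking along -z (the intrinsics and any distortion apply to the point x, -y, -z); pixel columns grow to the right and rows downward; lengths in m; the calibration is good to about 2 mm. A picture is of the moment at which its call begins.
- job_done(): hands the job in, once; it reports no verdict.
The state is a dict: "t": time; "q": joint angles; "qd": joint speeds; "joint_efforts": joint torques, N m; "eef_pos": TCP position; "ee_rot": TCP orientation; "force": force on the tool from outside, world axes, zero at the start; "moment": the same for the moment, N m; "width": finger opening in m.
Only numpy, scipy, OpenCV 4.12 (cv2) and the standard library are available. Lean on these libraries where they do the work, as an engineer would, in place of code of your own. Each camera call takes 0.05 s, during which the arm holds its last target. There are 200 camera calls.

TASK

The driver case on the jig's sled is lined up for drilling, and the gap between the sled and the end stop has to be packed. Find the gap by feel: try the gauge leaves in it from above, thinnest first, pushing each gently down until it is fully home or binds, and stop at the first that binds; never force a leaf or shove the sled out of line. Leave the thickest leaf that went in standing fully home in the gap, with the other two back in slots of the rack, and leave everything else on the bench where it is.

Things in the scene. Friction and masses are not known exactly. Their poses are not given: they have to be found in the camera images.
- jig: drilling jig, bolted down: aluminium base 124 (x) x 246 (y) x 12 mm, origin amid its underside. At its -y end a fixed steel stop plate, 60 mm wide, 14 thick. Beside it, to +y, a sled that carries a finned driver case (83 mm high); the sled's steel end plate (sled_c0), 60 mm wide, faces the stop across an upright gap. The sled is held by friction only: about 55 N of side force shifts it along y
- gap_mouth (a point): top edge of the stop plate's face, middle of its width, 86 mm above the bench: the stop-side edge of the gap's mouth. Axes as the jig: x along the gap, y across it from stop to sled, z up. The gap spans x = -30 to 30 mm and y = 0 to its width, 7 to 12 mm, which no reading gives; it is open above and at both ends, 70 mm deep. Both plates are equally high
- leaf6_grip (a point): centre of the green grip of the 6 mm gauge leaf. Grip 30 (x) x 16 (y) x 38 mm high; take it across the 16 mm (y). Below it a black collar 36 x 28 x 4 mm, underside 23 mm below this point, then the steel blade. The collar is wider than the gap: fully home it rests on both plates, this point 23 mm above gap_mouth
- leaf6: the whole 6 mm gauge leaf with the green grip, loose, about 80 g; origin amid the collar's underside, z up. Blade below it: 6 mm thick (y), 24 mm wide (x), 34 mm long, with a full round nose across its thickness, polished and slippery (friction about 0.2)
- leaf9_grip (a point): centre of the yellow grip of the 9 mm gauge leaf. Grip 30 (x) x 16 (y) x 38 mm high; take it across the 16 mm (y). Below it a black collar 36 x 28 x 4 mm, underside 23 mm below this point, then the steel blade. The collar is wider than the gap: fully home it rests on both plates, this point 23 mm above gap_mouth
- leaf9: the whole 9 mm gauge leaf with the yellow grip, loose, about 80 g; origin amid the collar's underside, z up. Blade below it: 9 mm thick (y), 24 mm wide (x), 34 mm long, with a full round nose across its thickness, polished and slippery (friction about 0.2)
- leaf12_grip (a point): centre of the red grip of the 12 mm gauge leaf. Grip 30 (x) x 16 (y) x 38 mm high; take it across the 16 mm (y). Below it a black collar 36 x 28 x 4 mm, underside 23 mm below this point, then the steel blade. The collar is wider than the gap: fully home it rests on both plates, this point 23 mm above gap_mouth
- leaf12: the whole 12 mm gauge leaf with the red grip, loose, about 80 g; origin amid the collar's underside, z up. Blade below it: 12 mm thick (y), 24 mm wide (x), 34 mm long, with a full round nose across its thickness, polished and slippery (friction about 0.2)
- rack_top (a point): middle of the top of the leaf rack, a fixed beech block 172 (x) x 60 (y) x 48 mm high. Three equal slots at x = -52, 0 and 52 mm, each 29 (x) x 16 (y) mm, 42 mm deep; a leaf hangs in each by its collar, blade thickness along y, grip point 23 mm above this top. Which leaf hangs where varies. Axes: x along the row, y across, z up
- spare_driver: bystander: finned aluminium driver case, 97 x 56 x 78 mm; origin at the middle of its underside
- meter: bystander: pale grey handheld multimeter on its back, 147 x 74 x 42 mm; origin at the middle of its underside
- calliper: bystander: digital calliper lying flat, 77 x 250 x 15 mm; origin at the middle of its underside
- driver_tool: bystander: screwdriver with yellow handle, 195 mm long, lying near the front edge; origin at the middle of its underside

How it is judged:
On the way, in this order (a step that is already met when the one before it is completed fails the run):
1. the thinnest leaf (6 mm) has been tried and is fully home in the gap (x of leaf6_grip in the frame of gap_mouth between -0.013 and 0.013 m and y of leaf6_grip in the frame of gap_mouth between 0 and 0.0135 m and angle between leaf6_grip's own z axis and vertical below 0.12 rad and z of leaf6_grip in the frame of gap_mouth between 0.019 and 0.0255 m), for 0.1 s.
2. the 9 mm leaf has been tried: it is fully home in the gap, or its nose is in the mouth and it binds (pressed against the plates with more than 2 N) (((x of leaf9_grip in the frame of gap_mouth between -0.013 and 0.013 m and y of leaf9_grip in the frame of gap_mouth between 0 and 0.0135 m and angle between leaf9_grip's own z axis and vertical below 0.12 rad and z of leaf9_grip in the frame of gap_mouth between 0.019 and 0.0255 m) or (x of leaf9_grip in the frame of gap_mouth between -0.013 and 0.013 m and y of leaf9_grip in the frame of gap_mouth between 0 and 0.0135 m and angle between leaf9_grip's own z axis and vertical below 0.12 rad and z of leaf9_grip in the frame of gap_mouth between 0.0275 and 0.0575 m and contact force between leaf9 and jig above 2 N and y of sled_c0 in the frame of jig below -0.0541 m))), for 0.1 s.
3. unless the 9 mm leaf was already too thick (then the 6 mm leaf goes back into the gap), the 12 mm leaf has been tried and binds (((x of leaf12_grip in the frame of gap_mouth between -0.013 and 0.013 m and y of leaf12_grip in the frame of gap_mouth between 0 and 0.0135 m and angle between leaf12_grip's own z axis and vertical below 0.12 rad and z of leaf12_grip in the frame of gap_mouth between 0.0275 and 0.0575 m and contact force between leaf12 and jig above 2 N and y of sled_c0 in the frame of jig below -0.051 m) or ((x of leaf6_grip in the frame of gap_mouth between -0.013 and 0.013 m and y of leaf6_grip in the frame of gap_mouth between 0 and 0.0135 m and angle between leaf6_grip's own z axis and vertical below 0.12 rad and z of leaf6_grip in the frame of gap_mouth between 0.019 and 0.0255 m) and y of sled_c0 in the frame of jig below -0.0541 m))), for 0.1 s.
At the end, for the whole second after the job is handed in: the thickest leaf that goes in unforced (9 mm, or 6 mm if the gap is under 9.9 mm and the 9 mm one bound) stands upright in the gap, collar within 2.5 mm of resting on the plates; the other two hang upright in rack slots, collar within 3.5 mm of its top; all released, at rest ((((x of leaf6_grip in the frame of gap_mouth between -0.013 and 0.013 m and y of leaf6_grip in the frame of gap_mouth between 0 and 0.0135 m and angle between leaf6_grip's own z axis and vertical below 0.12 rad and z of leaf6_grip in the frame of gap_mouth between 0.019 and 0.0255 m) and y of sled_c0 in the frame of jig below -0.0541 m and (z of leaf9_grip in the frame of rack_top between 0.019 and 0.0265 m and y of leaf9_grip in the frame of rack_top between -0.008 and 0.008 m and x of leaf9_grip in the frame of rack_top between -0.07 and 0.07 m and angle between leaf9_grip's own z axis and vertical below 0.12 rad) and (z of leaf12_grip in the frame of rack_top between 0.019 and 0.0265 m and y of leaf12_grip in the frame of rack_top between -0.008 and 0.008 m and x of leaf12_grip in the frame of rack_top between -0.07 and 0.07 m and angle between leaf12_grip's own z axis and vertical below 0.12 rad)) or ((x of leaf9_grip in the frame of gap_mouth between -0.013 and 0.013 m and y of leaf9_grip in the frame of gap_mouth between 0 and 0.0135 m and angle between leaf9_grip's own z axis and vertical below 0.12 rad and z of leaf9_grip in the frame of gap_mouth between 0.019 and 0.0255 m) and (z of leaf6_grip in the frame of rack_top between 0.019 and 0.0265 m and y of leaf6_grip in the frame of rack_top between -0.008 and 0.008 m and x of leaf6_grip in the frame of rack_top between -0.07 and 0.07 m and angle between leaf6_grip's own z axis and vertical below 0.12 rad) and (z of leaf12_grip in the frame of rack_top between 0.019 and 0.0265 m and y of leaf12_grip in the frame of rack_top between -0.008 and 0.008 m and x of leaf12_grip in the frame of rack_top between -0.07 and 0.07 m and angle between leaf12_grip's own z axis and vertical below 0.12 rad))) and linear speed of each of leaf6, leaf9, leaf12 below 0.01 m/s); the robot touches nothing.
It fails at once if the sled is shoved more than 1 mm out of line (distance of sled_c0 from where it was at the start of the episode above 0.001 m).
It fails at once if a leaf is forced: pressed against the jig with more than 90 N over all its contacts (contact force between any of leaf6, leaf9, leaf12 and jig above 90 N).
It fails at once if a bystander (spare driver case, multimeter, calliper, screwdriver) is moved more than 20 mm (distance of any of spare_driver, meter, calliper, driver_tool from where it was at the start of the episode above 0.02 m).
It also fails if it takes over 72 s, if anything falls off the work surface, if the arm or the gripper's body presses on something with over 40 N, if the wrist force passes 120 N, or if a joint passes its speed limit or range.

## Working session

There is one attempt and no reset: what is moved stays moved. The work goes in short steps, Python scripts to look and compute and a tool call to move; the robot and the scene stay as the last step left them, time stands still between calls to the robot, and variables do not carry over. Pictures are saved under pics/ and viewed, about 8 in all and at most 12, crops included, and the job is handed in when it is done.

Besides the shell and the picture viewer there is one more tool, called after "Call:" as name(argument=value, ...), one argument or row to a line, values as JSON. send_rows: Moves the arm, as the interface text tells. Its arguments: {"type":"object","properties":{"motion":{"type":"array"},"hand":{"type":"number"},"squeeze":{"type":"number"}},"required":["motion"]}

```bash
mkdir -p pics
cat > h.py <<'E'
from station import *
import numpy as np, cv2
def K(f):
    H=f["frame"].shape[0]; return H/2/np.tan(np.radians(f["vertical_fov"])/2)
def ray(f,u,v):
    k=K(f); d=np.array([(u-f["cx"])/k,(v-f["cy"])/k]); s=d.copy()
    for _ in range(20): s=d/(1+f["k1"]*(s@s))
    M=np.array(f["cam_to_world"]); return M[:3,3], M[:3,:3]@np.array([s[0],-s[1],-1.])
def onz(f,u,v,z):
    o,d=ray(f,u,v); return o+d*(z-o[2])/d[2]
def atdepth(f,u,v):
    o,d=ray(f,u,v); return o+d*f["range_z"][int(v),int(u)]
def cloud(f):
    k=K(f);h,w=f["range_z"].shape; u,v=np.meshgrid(np.arange(w),np.arange(h))
    d=np.stack([(u-f["cx"])/k,(v-f["cy"])/k],-1); s=d.copy()
    for _ in range(20): s=d/(1+f["k1"]*(s**2).sum(-1,keepdims=True))
    z=f["range_z"]; p=np.stack([s[...,0]*z,-s[...,1]*z,-z],-1)
    M=np.array(f["cam_to_world"]); P=p@M[:3,:3].T+M[:3,3]; P[z<=0]=np.nan; return P
E
python3 - <<'E'
from h import *
s=get_state(); print(s)
for n in ("scene","top"):
    f=grab_frame(n); cv2.imwrite(f"pics/{n}0.png",f["frame"]); print(n,np.round(f["cam_to_world"],3).tolist(),K(f),f["k1"])
    P=cloud(f); np.save(f"{n}P.npy",P)
    hsv=cv2.cvtColor(f["frame"],cv2.COLOR_BGR2HSV)
    for c,lo,hi in (("g",40,85),("y",22,35),("r",0,8)):
        m=cv2.inRange(hsv,(lo,120,60),(hi,255,255)); N,L,st,ce=cv2.connectedComponentsWithStats(m)
        for i in range(1,N):
            if st[i,4]>40: print(c,st[i],np.nanmedian(P[L==i],0).round(3),np.nanpercentile(P[L==i][:,2],97).round(3))
E
```

```text
{'t': 0.0, 'q': array([-9.93940408e-01,  3.59376371e-01,  1.10596205e-02, -3.48624993e-04,
       -1.22412472e+00, -2.88125523e-01]), 'qd': array([-0.00093533, -0.00077171,  0.0003971 ,  0.00114718, -0.00105867,
       -0.00073442]), 'joint_efforts': array([-4.83529238e-04, -5.82722819e+01,  2.93050146e+01,  6.99730173e+00,
        7.02512145e-03, -1.83269685e-04]), 'eef_pos': array([ 0.19215197, -0.64686153,  0.40372986]), 'ee_rot': array([ 3.13992219e+00, -1.53301678e-04, -2.85298085e+00]), 'force': array([-0.50902731, -0.57643748, -0.79075363]), 'moment': array([ 0.03781479, -0.01018669,  0.01023662]), 'width': 0.08759618388879184}
scene [[0.66, 0.312, -0.684, -0.062], [-0.751, 0.308, -0.584, -0.687], [0.028, 0.899, 0.438, 0.477], [0.0, 0.0, 0.0, 1.0]] 377.2409989454433 -0.02063089099776274
g [263 187  10  16 148] [ 0.558 -0.191  0.074] 0.09
y [175 214  12  11  41] [ 0.401 -0.056  0.022] 0.025
r [317 184  22  18 179] [ 0.779 -0.225  0.026] 0.035
r [224 196  14  20 226] [ 0.46  -0.166  0.074] 0.09
r [391 311  37  35 280] [ 0.452 -0.589  0.014] 0.017
r [376 318  37  37 303] [ 0.412 
[... 269 characters left out ...]
3932934068038
g [267 199   7  10  49] [ 0.565 -0.183  0.09 ] 0.095
y [380 138  21  20 293] [ 0.742 -0.577  0.022] 0.042
y [263 216   8  12  67] [ 0.515 -0.172  0.089] 0.094
y [221 258  15   6  56] [ 0.402 -0.051  0.023] 0.027
r [346  39   3  25  47] [ 0.997 -0.412  0.195] 0.224
r [487 126  19  19 184] [ 0.782 -0.955  0.028] 0.041
r [275 133  20  21 173] [ 0.764 -0.236  0.015] 0.036
r [491 160  16  10  78] [ 0.646 -0.824  0.219] 0.227
r [411 214  16   9  50] [ 0.52  -0.647  0.015] 0.019
r [416 223  15  10  52] [ 0.484 -0.667  0.015] 0.02
r [259 233   8  12  66] [ 0.465 -0.158  0.089] 0.095
r [388 235  22  10  79] [ 0.456 -0.584  0.014] 0.019
r [384 246  23   9  75] [ 0.417 -0.566  0.015] 0.02
```

Run:
```python
import cv2,numpy as np
a=cv2.imread("pics/top0.png");b=cv2.imread("pics/scene0.png")
cv2.imwrite("pics/a.png",np.vstack([cv2.resize(a[80:300,180:480],(690,506)) ])); cv2.imwrite("pics/b.png",cv2.resize(b,(800,600)))
```

```text
(no output)
```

View pics/a.png

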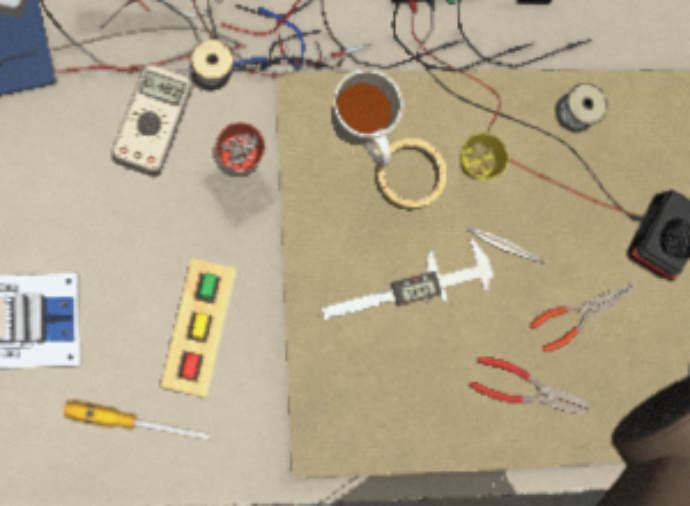

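View pics/b.png

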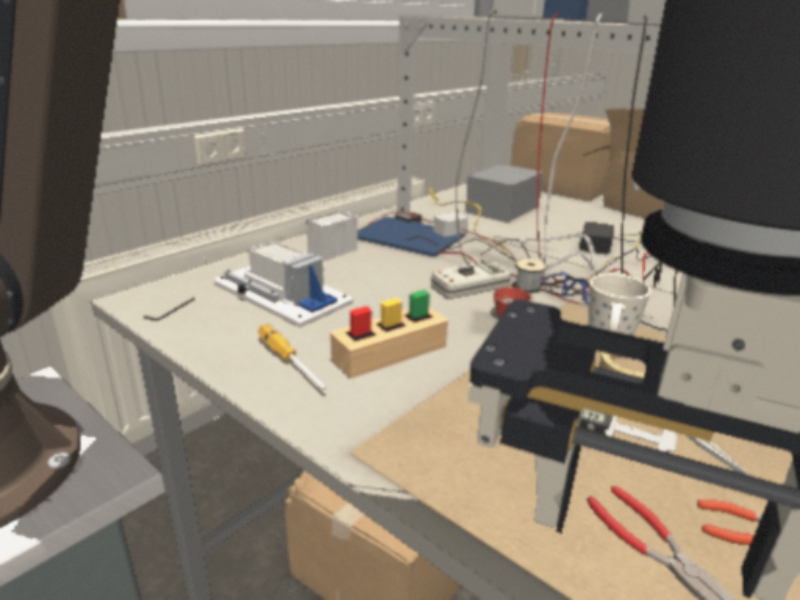

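```bash
cat >> h.py <<'E'
def plan(x,y,z,yaw_deg,cur=None):
    "grasp-point target (world), tool down, yaw -> offset cm, turn deg (assumes tool vertical); uses measured pose"
    s=get_state(); p=np.array(s["eef_pos"]); yw=s["ee_rot"][2]
    d=np.array([x,y,z+0.159])-p; c,q=np.cos(yw),np.sin(yw)
    off=[c*d[0]+q*d[1], q*d[0]-c*d[1], -d[2]]
    t=-(np.radians(yaw_deg)-yw); t=(t+np.pi)%(2*np.pi)-np.pi
    print("offset",np.round(np.array(off)*100,2).tolist(),"turn",round(np.degrees(t),2))
E
python3 - <<'E'
from h import *
plan(0.46,-0.08,0.25,-194)
P=np.load("sceneP.npy"); 
# jig: points above bench region in top cloud
P=np.load("topP.npy").reshape(-1,3); m=(P[:,0]>.4)&(P[:,0]<.7)&(P[:,1]>-.1)&(P[:,1]<.3)&(P[:,2]>.06); Q=P[m]
print(len(Q),Q.min(0),Q.max(0))
E
```

```text
offset [-41.81, 46.72, -0.52] turn 30.54
973 [0.50077118 0.0157985  0.06002673] [0.69996247 0.22645215 0.09283859]
```

Call:
send_rows(
  motion=[
    {"offset": [-41.8,46.7,-0.5],"turn": 30.5},
    {"offset": [-41.8,46.7,-0.5],"turn": 30.5},
    {"offset": [-41.8,46.7,-0.5],"turn": 30.5},
    {"offset": [-41.8,46.7,-0.5],"turn": 30.5},
    {"offset": [-41.8,46.7,-0.5],"turn": 30.5},
    {"offset": [-41.8,46.7,-0.5],"turn": 30.5},
    {"offset": [-41.8,46.7,-0.5],"turn": 30.5},
    {"offset": [-41.8,46.7,-0.5],"turn": 30.5},
  ],
  hand=0,
  squeeze=20,
)

```text
t: 0.9
eef_pos: [0.3615, -0.2874, 0.4078]
ee_rot: [3.142, 0.0, 2.898]
force: [1.1, 0.2, 0.2]
width: 0.0439
```

Run:
```python
from h import *
plan(0.46,-0.08,0.25,-194)
```

```text
offset [-4.56, 22.5, -0.12] turn 0.03
```

Call:
send_rows(
  motion=[
    {"offset": [-4.5,22.5,0],"turn": 0},
    {"offset": [-4.5,22.5,0],"turn": 0},
    {"offset": [-4.5,22.5,0],"turn": 0},
    {"offset": [-4.5,22.5,0],"turn": 0},
    {"offset": [-4.5,22.5,0],"turn": 0},
    {"offset": [-4.5,22.5,0],"turn": 0},
    {"offset": [-4.5,22.5,0],"turn": 0},
  ],
)

```text
t: 1.6
eef_pos: [0.4592, -0.0812, 0.4075]
ee_rot: [-3.141, -0.001, 2.9]
force: [-0.8, 0.2, -0.7]
width: 0.0441
```

Run:
```python
from h import *
print(get_state()["eef_pos"])
f=grab_frame("wrist"); g=grab_frame("top")
print(np.round(f["cam_to_world"],3).tolist(),K(f),f["k1"])
cv2.imwrite("pics/w1.png",cv2.resize(f["frame"],(800,600)))
```

```text
[ 0.45924772 -0.08116138  0.40746722]
[[0.24, -0.936, -0.259, 0.39], [0.971, 0.231, 0.064, -0.064], [-0.0, -0.266, 0.964, 0.387], [0.0, 0.0, 0.0, 1.0]] 290.100353844166 -0.031978895566763775
```

View pics/w1.png

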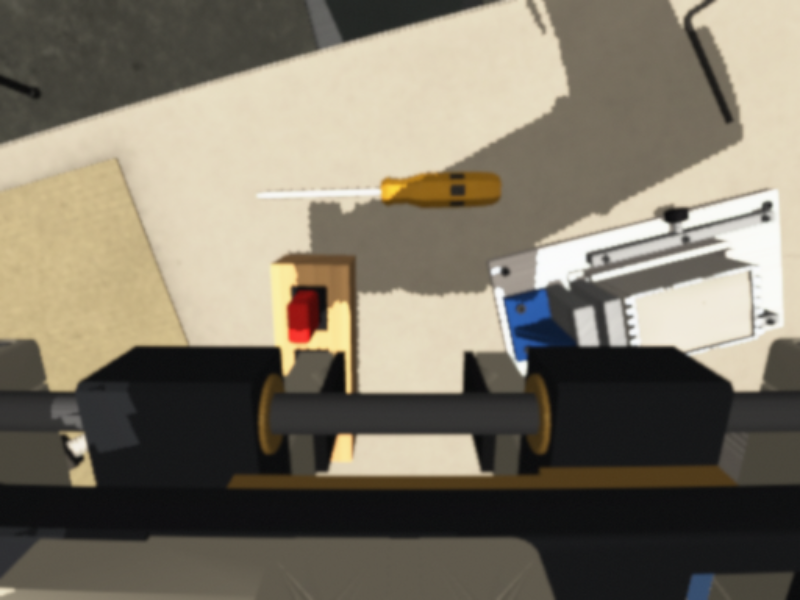

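Run:
```python
from h import *
plan(0.60,-0.05,0.25,-194)
```

```text
offset [-12.92, 6.54, -0.14] turn 0.03
```

Call:
send_rows(
  motion=[
    {"offset": [-13,6.5,0],"turn": 0},
    {"offset": [-13,6.5,0],"turn": 0},
    {"offset": [-13,6.5,0],"turn": 0},
    {"offset": [-13,6.5,0],"turn": 0},
    {"offset": [-13,6.5,0],"turn": 0},
    {"offset": [-13,6.5,0],"turn": 0},
  ],
)

```text
t: 2.3
eef_pos: [0.6003, -0.0512, 0.4077]
ee_rot: [-3.141, -0.001, 2.897]
force: [-0.7, 0.4, 0.4]
width: 0.0436
```

Run:
```python
from h import *
import pickle
f=grab_frame("wrist"); pickle.dump(f,open("w2.pkl","wb"))
print(np.round(f["cam_to_world"],3)[:3,3])
P=cloud(f)
cv2.imwrite("pics/w2.png",cv2.resize(f["frame"],(800,600)))
hsv=cv2.cvtColor(f["frame"],cv2.COLOR_BGR2HSV)
for c,lo,hi in (("g",40,85),("y",22,35),("r",0,8)):
    m=cv2.inRange(hsv,(lo,120,60),(hi,255,255)); N,L,st,ce=cv2.connectedComponentsWithStats(m)
    for i in range(1,N):
        if st[i,4]>100:
            q=P[L==i]; t=q[(q[:,2]>.085)&(q[:,2]<.097)]
            print(c,st[i],len(t), t.mean(0).round(4) if len(t) else "", (np.round(cv2.minAreaRect((t[:,:2]*1000).astype(np.float32))[0],1),np.round(cv2.minAreaRect((t[:,:2]*1000).astype(np.float32))[1:][0],1),cv2.minAreaRect((t[:,:2]*1000).astype(np.float32))[2]) if len(t)>5 else "")
```

```text
[ 0.531 -0.033  0.387]
g [123 165  21  32 441] 382 [ 0.5666 -0.1816  0.089 ] (array([ 566.4, -182.2]), array([14.8, 29. ]), 76.27662658691406)
y [188   0  81  10 644] 0  
y [116 118  16  33 446] 417 [ 0.5166 -0.1712  0.0893] (array([ 517.1, -171.3]), array([15.4, 29.4]), 75.3286361694336)
r [111  65  30  35 873] 496 [ 0.4666 -0.1567  0.0891] (array([ 466.8, -157.5]), array([15.5, 28.8]), 75.02808380126953)
```

View pics/w2.png

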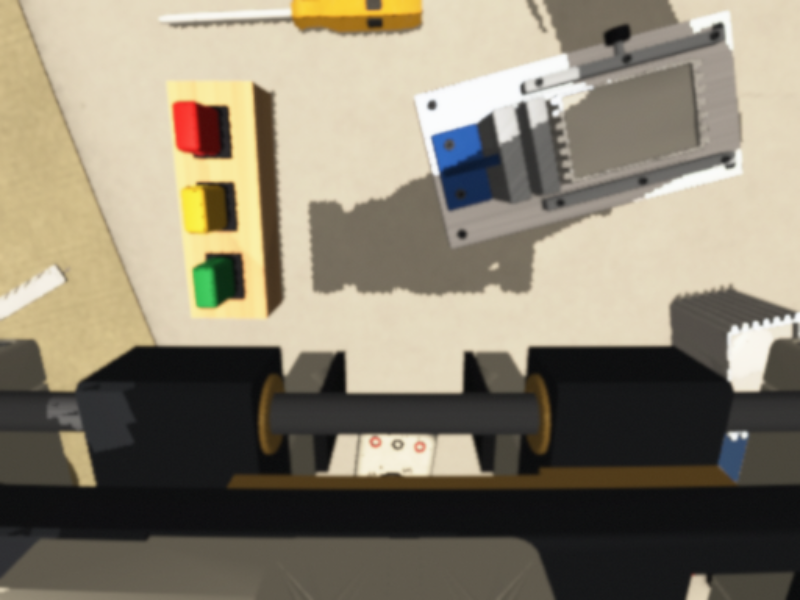

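Run:
```python
from h import *
import pickle
f=pickle.load(open("w2.pkl","rb")); P=cloud(f)
k=cv2.resize(f["frame"][45:140,265:375],None,fx=6,fy=6,interpolation=cv2.INTER_CUBIC); cv2.imwrite("pics/w2c.png",k)
z=P[...,2]
for r in (80,90,100,110,118):
    print(r,[(c,int(z[r,c]*1000)) for c in range(300,380,2)])
m=((z>.081)&(z<.09)).astype(np.uint8); m[:, :270]=0; m[160:]=0
N,L,st,ce=cv2.connectedComponentsWithStats(m,connectivity=4)
for i in range(1,N):
    if st[i,4]>40:
        q=P[L==i]; print(st[i],q.mean(0).round(4),cv2.minAreaRect((q[:,:2]*1000).astype(np.float32)),np.median(q[:,2]))
# white base outline
b=((z>.007)&(z<.016)).astype(np.uint8); b[:,:250]=0; b[170:]=0
q=P[b>0]; print(len(q),cv2.minAreaRect((q[:,:2]*1000).astype(np.float32)))
```

```text
80 [(300, 20), (302, 21), (304, 22), (306, 26), (308, 38), (310, 50), (312, 60), (314, 73), (316, 81), (318, 85), (320, 84), (322, 85), (324, 85), (326, 85), (328, 85), (330, 85), (332, 60), (334, 68), (336, 76), (338, 82), (340, 83), (342, 84), (344, 85), (346, 85), (348, 85), (350, 86), (352, 70), (354, 79), (356, 83), (358, 82), (360, 81), (362, 81), (364, 79), (366, 79), (368, 78), (370, 78), (372, 78), (374, 77), (376, 78), (378, 76)]
90 [(300, 21), (302, 21), (304, 21), (306, 21), (308, 25), (310, 37), (312, 50), (314, 61), (316, 71), (318, 81), (320, 85), (322, 85), (324, 84), (326, 85), (328, 86), (330, 85), (332, 85), (334, 62), (336, 68), (338, 76), (340, 83), (342, 85), (344, 85), (346, 85), (348, 86), (350, 86), (352, 87), (354, 73), (356, 81), (358, 81), (360, 81), (362, 82), (364, 79), (366, 79), (368, 78), (370, 76), (372, 77), (374, 76), (376, 76), (378, 77)]
100 [(300, 22), (302, 21), (304, 21), (306, 20), (308, 19), (310, 24), (312, 72), (314, 77), (316, 78), (318, 79), (320, 81), (322, 85), (324, 86), (326, 85), (328, 85), (330, 86), (332, 86), (334, 85), (336, 57), (338, 69), (340, 77), (342, 85), (344, 85), (346, 86), (348, 86), (350, 84), (352, 85), (354, 84), (356, 62), (358, 68), (360, 75), (362, 80), (364, 82), (366, 79), (368, 78), (370, 77), (372, 78), (374, 76), (376, 78), (378, 78)]
110 [(300, 21), (302, 21), (304, 22), (306, 22), (308, 21), (310, 21), (312, 24), (314, 37), (316, 49), (318, 60), (320, 71), (322, 81), (324, 85), (326, 87), (328, 85), (330, 85), (332, 86), (334, 86), (336, 85), (338, 57), (340, 66), (342, 74), (344, 83), (346, 85), (348, 84), (350, 85), (352, 85), (354, 85), (356, 85), (358, 62), (360, 68), (362, 76), (364, 81), (366, 82), (368, 80), (370, 79), (372, 79), (374, 80), (376, 79), (378, 80)]Traceback (most recent call last):
  File "<stdin>", line 7, in <module>
ValueError: cannot convert float NaN to integer
```

View pics/w2c.png

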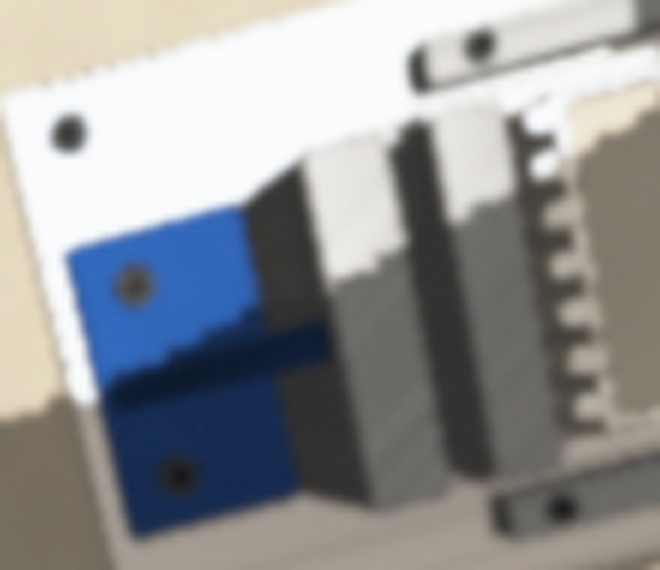

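```bash
cat >> h.py <<'E'
def plates(f):
    P=cloud(f); z=P[...,2]
    m=((z>.0825)&(z<.0885)&(P[...,1]>-.02)&(P[...,1]<.12)&(P[...,0]>.4)&(P[...,0]<.62)).astype(np.uint8)
    N,L,st,ce=cv2.connectedComponentsWithStats(m,connectivity=4)
    for i in range(1,N):
        if st[i,4]>60:
            q=P[L==i]; r=cv2.minAreaRect((q[:,:2]*1000).astype(np.float32)); print(st[i],q.mean(0).round(4),np.round(r[0],1),np.round(r[1],1),round(r[2],1))
E
python3 - <<'E'
from h import *
import pickle
f=pickle.load(open("w2.pkl","rb")); plates(f); P=cloud(f); z=P[...,2]
# edges on colour: project pixels from crop onto z=.086 (crop x6, origin 265,45)
for n,u,v in (("stop gap edge top",385,135),("stop gap edge bot",452,492),("stop left top",303,160),("stop left bot",372,508),("sled gap top",432,125),("sled gap bot",495,478),("sled far top",510,105),("sled far bot",565,460)):
    print(n,(onz(f,265+u/6-.5,45+v/6-.5,.086)*1000).round(1))
E
```

```text
[336  62  23  63 788] [0.5325 0.0566 0.0855] [533.4  57.1] [59.6 12.8] 0.8
[315  66  26  65 892] [0.5334 0.0368 0.0855] [533.6  37.4] [60.7 14.5] 0.3
stop gap edge top [504.6  43.3  86. ]
stop gap edge bot [562.9  43.9  86. ]
stop left top [505.2  29.7  86. ]
stop left bot [562.3  30.2  86. ]
sled gap top [504.9  51.   86. ]
sled gap bot [562.4  51.4  86. ]
sled far top [504.9  63.8  86. ]
sled far bot [562.3  63.5  86. ]
```

Run:
```python
from h import *
plan(0.567,-0.182,0.13,-193.9)
```

```text
offset [0.04, -13.51, 11.92] turn -0.12
```

Call:
send_rows(
  motion=[
    {"offset": [0,-13.5,11.9],"turn": -0.1},
    {"offset": [0,-13.5,11.9],"turn": -0.1},
    {"offset": [0,-13.5,11.9],"turn": -0.1},
    {"offset": [0,-13.5,11.9],"turn": -0.1},
    {"offset": [0,-13.5,11.9],"turn": -0.1},
    {"offset": [0,-13.5,11.9],"turn": -0.1},
  ],
)

```text
t: 2.95
eef_pos: [0.5678, -0.1818, 0.2895]
ee_rot: [-3.142, 0.001, 2.898]
force: [0.7, 0.0, 0.0]
width: 0.0437
```

Run:
```python
from h import *
plan(0.567,-0.182,0.074,-193.9)
f=grab_frame("wrist"); cv2.imwrite("pics/w3.png",f["frame"])
```

```text
offset [0.07, -0.03, 5.65] turn -0.04
```

View pics/w3.png

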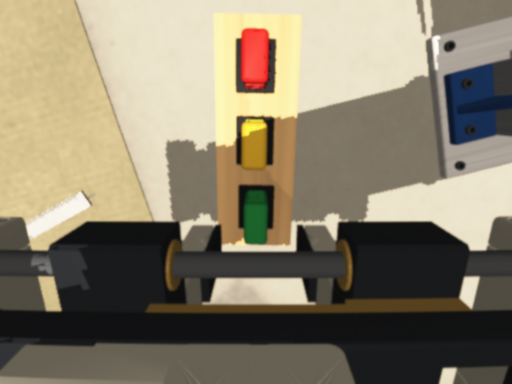

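Call:
send_rows(
  motion=[
    {"offset": [0,0,3],"turn": 0},
    {"offset": [0,0,5.6],"turn": 0},
    {"offset": [0,0,5.6],"turn": 0},
  ],
)

```text
t: 3.3
eef_pos: [0.5677, -0.1801, 0.2313]
ee_rot: [-3.141, -0.003, 2.9]
force: [-0.2, -0.3, -0.5]
width: 0.0437
```

Call:
send_rows(
  motion=[
    {"offset": [0,0,0],"turn": 0},
    {"offset": [0,0,0],"turn": 0},
    {"offset": [0,0,0],"turn": 0},
    {"offset": [0,0,0],"turn": 0},
  ],
  hand=-1,
  squeeze=30,
)

```text
t: 3.7
eef_pos: [0.5689, -0.181, 0.2341]
ee_rot: [3.141, 0.002, 2.9]
force: [-0.6, 0.2, 0.4]
width: 0.0175
```

Call:
send_rows(
  motion=[
    {"offset": [0,0,-4],"turn": 0},
    {"offset": [0,0,-8],"turn": 0},
    {"offset": [0,0,-10.5],"turn": 0},
    {"offset": [0,0,-10.5],"turn": 0},
  ],
)

```text
t: 4.1
eef_pos: [0.5696, -0.1813, 0.3428]
ee_rot: [3.141, 0.008, 2.9]
force: [0.4, -0.2, -1.1]
width: 0.0158
```

Run:
```python
from h import *
s=get_state(); print(s["eef_pos"],s["force"],s["moment"],s["width"])
plan(0.590,0.0475,0.18,-179.6)
plan(0.5335,0.0475,0.160,-179.6)
```

```text
[ 0.56959223 -0.18129604  0.34283745] [ 0.37863597 -0.21484737 -1.12078975] [-0.0347727  -0.08125979  0.00088674] 0.015820605277174254
offset [3.49, 22.7, 0.38] turn -14.22
offset [8.97, 21.35, 2.38] turn -14.22
```

Call:
send_rows(
  motion=[
    {"offset": [3.5,22.7,0.4],"turn": -14.2},
    {"offset": [3.5,22.7,0.4],"turn": -14.2},
    {"offset": [3.5,22.7,0.4],"turn": -14.2},
    {"offset": [3.5,22.7,0.4],"turn": -14.2},
    {"offset": [3.5,22.7,0.4],"turn": -14.2},
    {"offset": [3.5,22.7,0.4],"turn": -14.2},
    {"offset": [3.5,22.7,0.4],"turn": -14.2},
  ],
)

```text
t: 4.8
eef_pos: [0.5886, 0.0485, 0.3333]
ee_rot: [-3.141, -0.001, -3.134]
force: [-0.1, -0.4, -0.4]
width: 0.016
```

Run:
```python
from h import *
import pickle
s=get_state(); print(s["eef_pos"],s["ee_rot"])
f=grab_frame("wrist"); pickle.dump(f,open("w4.pkl","wb")); plates(f)
print(np.round(f["cam_to_world"],3)[:3,3])
cv2.imwrite("pics/w4.png",cv2.resize(f["frame"][40:240,140:400],None,fx=3,fy=3,interpolation=cv2.INTER_CUBIC))
```

```text
[0.58861959 0.04849161 0.33334047] [-3.14142144e+00 -9.29944612e-04 -3.13391064e+00]
[ 234   96   20   78 1406] [0.5326 0.0371 0.0855] [533.6  37. ] [59.1 14. ] 1.2
[ 263   96   16   78 1193] [0.5323 0.0575 0.0855] [533.5  57.7] [59.  11.5] 0.6
[0.517 0.048 0.313]
```

View pics/w4.png

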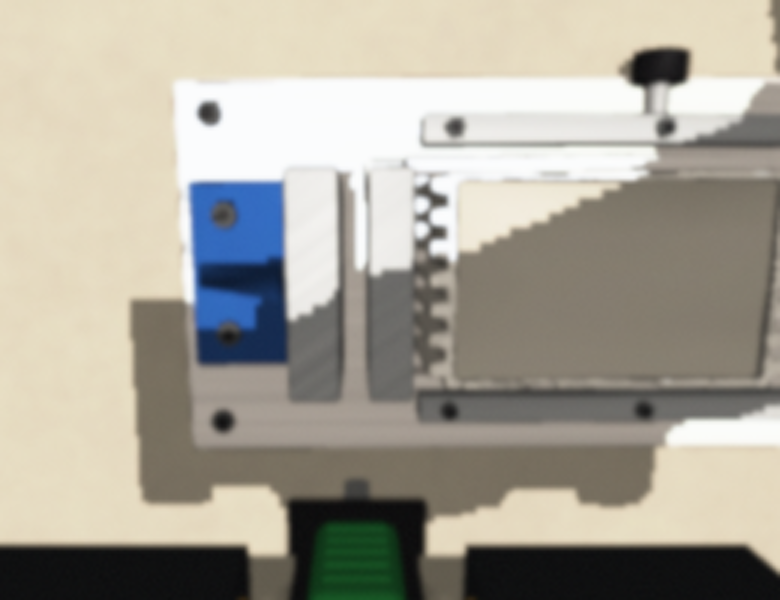

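Run:
```python
from h import *
import pickle
f=pickle.load(open("w4.pkl","rb"))
c=lambda u,v,z:(onz(f,140+u/3-.33,40+v/3-.33,z)*1000).round(1)
print("collar",c(289,502,.150),c(425,502,.150)); print("blade",c(345,490,.12),c(369,490,.12))
g=cv2.cvtColor(f["frame"],cv2.COLOR_BGR2GRAY).astype(float)
for r in (104,110,125,150,160,165,170): print(r,g[r,248:272].astype(int).tolist())
for u,v in ((339,190),(341,380),(366,190),(368,380),(287,190),(290,380),(413,190),(414,380)): print(u,v,c(u,v,.086))
```

```text
collar [570.3  35.5 150. ] [570.1  62.2 150. ]
blade [577.1  46.1 120. ] [577.1  51.7 120. ]
104 [238, 238, 234, 218, 164, 110, 119, 149, 162, 176, 218, 245, 243, 199, 153, 194, 231, 237, 237, 236, 236, 235, 235, 235]
110 [240, 241, 239, 228, 178, 115, 116, 144, 157, 170, 214, 246, 250, 242, 201, 199, 230, 236, 236, 236, 235, 234, 235, 235]
125 [237, 237, 236, 228, 185, 122, 117, 144, 158, 169, 215, 246, 250, 241, 201, 201, 230, 237, 237, 237, 237, 236, 236, 236]
150 [109, 110, 110, 107, 93, 80, 102, 138, 154, 156, 156, 156, 152, 135, 100, 91, 102, 107, 107, 108, 108, 107, 108, 107]
160 [105, 108, 107, 105, 93, 79, 102, 140, 156, 158, 158, 158, 155, 138, 105, 93, 102, 108, 107, 107, 107, 107, 108, 106]
165 [107, 106, 106, 103, 95, 93, 119, 144, 153, 155, 154, 154, 152, 141, 118, 103, 103, 107, 106, 108, 108, 108, 108, 108]
170 [111, 110, 109, 105, 101, 111, 137, 149, 151, 151, 152, 151, 151, 147, 132, 110, 104, 105, 105, 103, 104, 104, 105, 107]
339 190 [509.2  43.9  86. ]
341 380 [557.3  44.6  86. ]
366 190 [509.2  50.7  86. ]
368 380 [557.2  51.7  86. ]
287 190 [509.3  30.9  86. ]
290 380 [557.4  31.1  86. ]
413 190 [509.1  62.4  86. ]
414 380 [557.1  63.8  86. ]
```

Call:
send_rows(
  motion=[
    {"offset": [3,-0.1,0],"turn": 0},
    {"offset": [5.5,-0.1,0],"turn": 0},
    {"offset": [5.5,-0.1,0],"turn": 0},
    {"offset": [5.5,-0.1,2],"turn": 0},
    {"offset": [5.5,-0.1,2],"turn": 0},
    {"offset": [5.5,-0.1,2],"turn": 0},
  ],
)

```text
t: 5.45
eef_pos: [0.5342, 0.0456, 0.3138]
ee_rot: [-3.141, -0.001, -3.137]
force: [-0.2, 0.0, -1.1]
width: 0.0159
```

Run:
```python
from h import *
for n in ("scene","top"):
    f=grab_frame(n); s=get_state(); print(s["eef_pos"],s["ee_rot"],s["force"],s["moment"])
    P=cloud(f)
    if n=="scene": cv2.imwrite("pics/s5.png",cv2.resize(f["frame"][130:230,120:250],None,fx=5,fy=5,interpolation=cv2.INTER_CUBIC))
```

```text
[0.53439633 0.04587391 0.31426414] [-3.14129406e+00  1.34728240e-04 -3.13630940e+00] [-0.30203068 -0.13225555 -0.58240723] [ 0.03472949 -0.02205716  0.04177638]
[0.53444055 0.04603904 0.31440974] [-3.14155490e+00  5.35987108e-04 -3.13615288e+00] [ 0.29452035  0.48896418 -0.40585931] [ 0.03928426 -0.03175041  0.00615526]
```

View pics/s5.png

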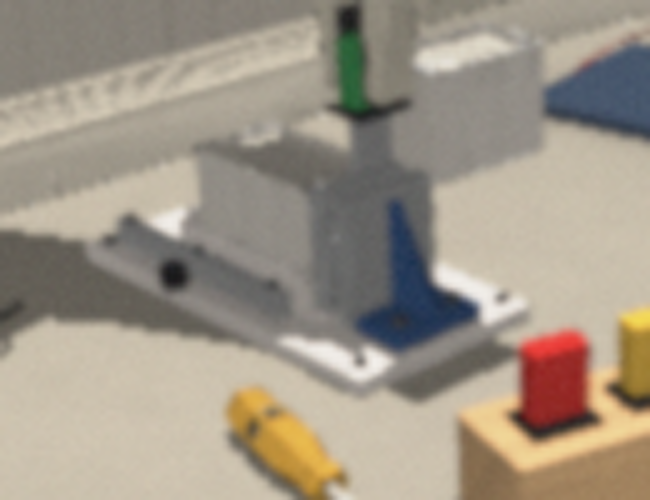

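Call:
send_rows(
  motion=[
    {"offset": [0,0.13,0],"turn": 0},
    {"offset": [0,0.13,0],"turn": 0},
    {"offset": [0,0.13,0.2],"turn": 0},
    {"offset": [0,0.13,0.2],"turn": 0},
    {"offset": [0,0.13,0.2],"turn": 0},
  ],
)

```text
t: 6.05
eef_pos: [0.5339, 0.0477, 0.3118]
ee_rot: [-3.142, -0.0, -3.135]
force: [0.1, -0.5, -0.4]
width: 0.0158
```

Run:
```python
from h import *
import time
for n in range(2):
    s=get_state(); print(s["eef_pos"],s["ee_rot"],s["force"],s["moment"])
    f=grab_frame("wrist")
s=get_state(); print(s["eef_pos"],s["ee_rot"],s["force"],s["moment"])
```

```text
[0.53386833 0.04771115 0.31179819] [-3.14150820e+00 -1.60097639e-04 -3.13544017e+00] [ 0.11621759 -0.46657262 -0.35433882] [0.00083754 0.00182337 0.00237232]
[0.53389223 0.04773302 0.31186628] [-3.14157815e+00 -2.68277603e-05 -3.13541445e+00] [-0.53613417  0.15891793 -0.61973852] [ 0.02934028 -0.01425755  0.00756051]
[0.53389216 0.0477298  0.31184112] [-3.14156981e+00 -4.85109037e-05 -3.13546592e+00] [-0.83126296  0.24434768 -0.44957759] [-0.06817659 -0.09288237 -0.02456865]
```

Call:
send_rows(
  motion=[
    {"offset": [0,0,0.2],"turn": 0},
    {"offset": [0,-0.03,0.4],"turn": 0},
    {"offset": [0,-0.03,0.6],"turn": 0},
    {"offset": [0,-0.03,0.6],"turn": 0},
  ],
)

```text
t: 6.55
eef_pos: [0.5338, 0.0473, 0.3054]
ee_rot: [-3.141, -0.001, -3.136]
force: [0.1, 0.9, -0.5]
width: 0.0157
```

Call:
send_rows(
  motion=[
    {"offset": [0,0,0.1],"turn": 0},
    {"offset": [0,0,0.2],"turn": 0},
    {"offset": [0,0,0.2],"turn": 0},
  ],
)

```text
t: 6.85
eef_pos: [0.5339, 0.0474, 0.3037]
ee_rot: [-3.142, -0.0, -3.136]
force: [0.1, 0.0, -0.8]
width: 0.0161
```

Call:
send_rows(
  motion=[
    {"offset": [0,0,0.1],"turn": 0},
    {"offset": [0,0,0.2],"turn": 0},
    {"offset": [0,0,0.2],"turn": 0},
  ],
)

```text
t: 7.15
eef_pos: [0.5338, 0.0474, 0.3017]
ee_rot: [-3.142, -0.0, -3.136]
force: [-0.1, -0.4, -0.5]
width: 0.0158
```

Call:
send_rows(
  motion=[
    {"offset": [0,0,0.1],"turn": 0},
    {"offset": [0,0,0.2],"turn": 0},
    {"offset": [0,0,0.3],"turn": 0},
    {"offset": [0,0,0.3],"turn": 0},
  ],
)

```text
t: 7.55
eef_pos: [0.5338, 0.0474, 0.2987]
ee_rot: [-3.141, -0.0, -3.136]
force: [-0.7, -1.3, -0.1]
width: 0.0156
```

Call:
send_rows(
  motion=[
    {"offset": [0,0,0.1],"turn": 0},
    {"offset": [0,0,0.2],"turn": 0},
    {"offset": [0,0,0.3],"turn": 0},
    {"offset": [0,0,0.3],"turn": 0},
  ],
)

```text
t: 7.95
eef_pos: [0.5338, 0.0474, 0.2957]
ee_rot: [-3.141, -0.0, -3.136]
force: [0.2, 0.2, -0.7]
width: 0.0161
```

Call:
send_rows(
  motion=[
    {"offset": [0,0,0.15],"turn": 0},
    {"offset": [0,0,0.3],"turn": 0},
    {"offset": [0,0,0.45],"turn": 0},
    {"offset": [0,0,0.6],"turn": 0},
    {"offset": [0,0,0.6],"turn": 0},
  ],
)

```text
t: 8.45
eef_pos: [0.5338, 0.0474, 0.2896]
ee_rot: [-3.141, -0.0, -3.136]
force: [0.9, 0.2, -0.8]
width: 0.016
```

Call:
send_rows(
  motion=[
    {"offset": [0,0,0.2],"turn": 0},
    {"offset": [0,0,0.4],"turn": 0},
    {"offset": [0,0,0.6],"turn": 0},
    {"offset": [0,0,0.8],"turn": 0},
    {"offset": [0,0,1.0],"turn": 0},
    {"offset": [0,0,1.2],"turn": 0},
    {"offset": [0,0,1.2],"turn": 0},
  ],
)

```text
t: 9.15
eef_pos: [0.5338, 0.0474, 0.2775]
ee_rot: [-3.141, -0.0, -3.136]
force: [-0.0, 0.3, 0.1]
width: 0.016
```

Call:
send_rows(
  motion=[
    {"offset": [0,0.02,0],"turn": 0},
    {"offset": [0,0.04,0],"turn": 0},
    {"offset": [0,0.04,0],"turn": 0},
  ],
)

```text
t: 9.45
eef_pos: [0.5339, 0.0478, 0.278]
ee_rot: [3.142, 0.0, -3.136]
force: [-0.1, 0.7, -0.5]
width: 0.0163
```

Call:
send_rows(
  motion=[
    {"offset": [0,0.02,0],"turn": 0},
    {"offset": [0,0.04,0],"turn": 0},
    {"offset": [0,0.04,0],"turn": 0},
  ],
)

```text
t: 9.75
eef_pos: [0.5339, 0.0481, 0.2779]
ee_rot: [-3.141, -0.0, -3.136]
force: [0.9, -0.9, 0.3]
width: 0.016
```

Call:
send_rows(
  motion=[
    {"offset": [0,0.02,0],"turn": 0},
    {"offset": [0,0.04,0],"turn": 0},
    {"offset": [0,0.04,0],"turn": 0},
  ],
)

```text
t: 10.05
eef_pos: [0.5338, 0.0482, 0.2778]
ee_rot: [-3.141, -0.0, -3.135]
force: [1.1, -5.3, -0.0]
width: 0.0157
```

Call:
send_rows(
  motion=[
    {"offset": [0,0.02,0],"turn": 0},
    {"offset": [0,0.04,0],"turn": 0},
    {"offset": [0,0.04,0],"turn": 0},
  ],
)

```text
t: 10.35
eef_pos: [0.5339, 0.0484, 0.2779]
ee_rot: [-3.14, -0.0, -3.135]
force: [1.3, -7.3, 0.4]
width: 0.0157
```

Call:
send_rows(
  motion=[
    {"offset": [0,-0.08,0],"turn": 0},
    {"offset": [0,-0.18,0],"turn": 0},
    {"offset": [0,-0.18,0],"turn": 0},
  ],
)

```text
t: 10.65
eef_pos: [0.5339, 0.0474, 0.2778]
ee_rot: [3.141, 0.0, -3.136]
force: [0.4, 0.5, -1.2]
width: 0.0158
```

Call:
send_rows(
  motion=[
    {"offset": [0,-0.02,0],"turn": 0},
    {"offset": [0,-0.04,0],"turn": 0},
    {"offset": [0,-0.04,0],"turn": 0},
  ],
)

```text
t: 10.95
eef_pos: [0.5339, 0.0469, 0.2779]
ee_rot: [3.141, 0.0, -3.135]
force: [-0.1, 0.8, -0.7]
width: 0.0157
```

Call:
send_rows(
  motion=[
    {"offset": [0,-0.02,0],"turn": 0},
    {"offset": [0,-0.04,0],"turn": 0},
    {"offset": [0,-0.04,0],"turn": 0},
  ],
)

```text
t: 11.25
eef_pos: [0.5339, 0.0466, 0.2779]
ee_rot: [3.141, 0.0, -3.136]
force: [-0.2, 2.2, -0.2]
width: 0.0161
```

Call:
send_rows(
  motion=[
    {"offset": [0,0.08,0],"turn": 0},
    {"offset": [0,0.08,0],"turn": 0},
    {"offset": [0,0.08,0.2],"turn": 0},
    {"offset": [0,0.08,0.4],"turn": 0},
    {"offset": [0,0.08,0.4],"turn": 0},
  ],
)

```text
t: 11.75
eef_pos: [0.5338, 0.0471, 0.2735]
ee_rot: [-3.141, -0.001, -3.136]
force: [-0.7, -0.8, -1.0]
width: 0.0154
```

Call:
send_rows(
  motion=[
    {"offset": [0,0,0.1],"turn": 0},
    {"offset": [0,0,0.1],"turn": 0},
  ],
)

```text
t: 11.95
eef_pos: [0.5342, 0.0472, 0.2733]
ee_rot: [-3.141, 0.001, -3.135]
force: [-1.2, -1.2, 3.1]
width: 0.0163
```

Call:
send_rows(
  motion=[
    {"offset": [0,0,0.1],"turn": 0},
    {"offset": [0,0,0.1],"turn": 0},
  ],
)

```text
t: 12.15
eef_pos: [0.5345, 0.0472, 0.2733]
ee_rot: [-3.142, 0.002, -3.135]
force: [-1.9, -1.5, 10.6]
width: 0.0162
```

Call:
send_rows(
  motion=[
    {"offset": [0,0,-2],"turn": 0},
    {"offset": [0,0,-5],"turn": 0},
    {"offset": [0,0,-7],"turn": 0},
    {"offset": [0,0,-7],"turn": 0},
  ],
)

```text
t: 12.55
eef_pos: [0.5347, 0.0474, 0.3447]
ee_rot: [3.14, 0.005, -3.135]
force: [0.1, -0.1, -1.0]
width: 0.0159
```

Run:
```python
from h import *
s=get_state();print(s["eef_pos"],s["width"])
plan(0.568,-0.1815,0.172,-193.9)
```

```text
[0.53468671 0.04742184 0.34474273] 0.015938604060716954
offset [-3.18, -22.91, 1.37] turn 14.27
```

Call:
send_rows(
  motion=[
    {"offset": [-3.2,-22.9,1.4],"turn": 14.3},
    {"offset": [-3.2,-22.9,1.4],"turn": 14.3},
    {"offset": [-3.2,-22.9,1.4],"turn": 14.3},
    {"offset": [-3.2,-22.9,1.4],"turn": 14.3},
    {"offset": [-3.2,-22.9,1.4],"turn": 14.3},
    {"offset": [-3.2,-22.9,1.4],"turn": 14.3},
    {"offset": [-3.2,-22.9,1.4],"turn": 14.3},
    {"offset": [-3.2,-22.9,1.4],"turn": 14.3},
  ],
)

```text
t: 13.35
eef_pos: [0.567, -0.1811, 0.3273]
ee_rot: [3.142, -0.001, 2.898]
force: [0.3, 0.2, -0.4]
width: 0.0159
```

Run:
```python
from h import *
s=get_state();print(s["eef_pos"],s["width"])
plan(0.568,-0.1815,0.085,-193.9)
```

```text
[ 0.56704525 -0.18112969  0.32725133] 0.015932056684279338
offset [-0.1, -0.01, 8.33] turn -0.04
```

Call:
send_rows(
  motion=[
    {"offset": [-0.1,0,2],"turn": 0},
    {"offset": [-0.1,0,4],"turn": 0},
    {"offset": [-0.1,0,5],"turn": 0},
    {"offset": [-0.1,0,6],"turn": 0},
    {"offset": [-0.1,0,7],"turn": 0},
    {"offset": [-0.1,0,8],"turn": 0},
    {"offset": [-0.1,0,8.3],"turn": 0},
    {"offset": [-0.1,0,8.3],"turn": 0},
  ],
)

```text
t: 14.15
eef_pos: [0.5682, -0.1819, 0.2444]
ee_rot: [-3.141, -0.001, 2.898]
force: [0.7, -0.6, -0.9]
width: 0.0158
```

Call:
send_rows(
  motion=[
    {"offset": [0,0,0.4],"turn": 0},
    {"offset": [0,0,0.8],"turn": 0},
    {"offset": [0,0,0.8],"turn": 0},
  ],
)

```text
t: 14.45
eef_pos: [0.5681, -0.1819, 0.2364]
ee_rot: [-3.142, -0.001, 2.898]
force: [-0.2, 0.1, -0.7]
width: 0.0158
```

Call:
send_rows(
  motion=[
    {"offset": [0,0,0.1],"turn": 0},
    {"offset": [0,0,0.12],"turn": 0},
  ],
)

```text
t: 14.65
eef_pos: [0.5683, -0.1819, 0.2357]
ee_rot: [3.142, 0.0, 2.898]
force: [0.4, -0.1, -0.8]
width: 0.0161
```

Call:
send_rows(
  motion=[
    {"offset": [0,0,0],"turn": 0},
    {"offset": [0,0,0],"turn": 0},
    {"offset": [0,0,0],"turn": 0},
  ],
  hand=0,
)

```text
t: 14.95
eef_pos: [0.5683, -0.1819, 0.2358]
ee_rot: [3.142, 0.0, 2.898]
force: [-1.1, -0.7, -0.1]
width: 0.0342
```

Call:
send_rows(
  motion=[
    {"offset": [0,0,-3],"turn": 0},
    {"offset": [0,0,-6],"turn": 0},
    {"offset": [0,0,-6],"turn": 0},
  ],
)

```text
t: 15.25
eef_pos: [0.5697, -0.1821, 0.3001]
ee_rot: [3.141, 0.007, 2.899]
force: [1.1, -0.4, -0.4]
width: 0.0434
```

Run:
```python
from h import *
s=get_state();print(s["eef_pos"],s["width"])
plan(0.517,-0.1705,0.136,-193.9)
```

```text
[ 0.56974106 -0.18206081  0.30007808] 0.04344490482250906
offset [5.4, -0.14, 0.51] turn 0.0
```

Call:
send_rows(
  motion=[
    {"offset": [5.25,-0.1,0],"turn": 0},
    {"offset": [5.25,-0.1,0],"turn": 0},
    {"offset": [5.25,-0.1,0],"turn": 0},
    {"offset": [5.25,-0.1,0],"turn": 0},
  ],
)

```text
t: 15.65
eef_pos: [0.5177, -0.1702, 0.2961]
ee_rot: [3.141, 0.001, 2.898]
force: [0.1, 0.0, 0.8]
width: 0.0437
```

Run:
```python
from h import *
s=get_state();print(s["eef_pos"],s["width"])
f=grab_frame("wrist"); P=cloud(f)
hsv=cv2.cvtColor(f["frame"],cv2.COLOR_BGR2HSV)
for c,lo,hi in (("g",40,85),("y",22,35),("r",0,8)):
    m=cv2.inRange(hsv,(lo,120,40),(hi,255,255)); q=P[(m>0)&(P[...,2]>.084)&(P[...,2]<.1)]
    print(c,len(q), q.mean(0).round(4) if len(q) else "")
plan(0.517,-0.171,0.0765,-193.9)
f=grab_frame("top"); P=cloud(f); m=cv2.inRange(cv2.cvtColor(f["frame"],cv2.COLOR_BGR2HSV),(40,120,40),(85,255,255)); q=P[(m>0)&(P[...,2]>.05)&(P[...,1]<-.1)]; print(q.mean(0),q[:,2].max())
cv2.imwrite("pics/w6.png",np.vstack([f["frame"]]))
```

```text
[ 0.51773081 -0.17018832  0.29605129] 0.04371352976692895
g 501 [ 0.5703 -0.182   0.0895]
y 7 [ 0.5702 -0.1739  0.088 ]
r 1130 [ 0.4658 -0.1584  0.0891]
offset [0.07, -0.1, 6.04] turn -0.04
[ 0.96238965 -0.53428932  0.0617257 ] 0.06172569543134143
```

Call:
send_rows(
  motion=[
    {"offset": [0.05,-0.1,3],"turn": 0},
    {"offset": [0.05,-0.1,6.05],"turn": 0},
    {"offset": [0.05,-0.1,6.05],"turn": 0},
  ],
)

```text
t: 16.05
eef_pos: [0.5153, -0.1711, 0.2316]
ee_rot: [-3.14, -0.007, 2.897]
force: [-0.6, -0.2, -0.3]
width: 0.044
```

Call:
send_rows(
  motion=[
    {"offset": [0,0,0],"turn": 0},
    {"offset": [0,0,0],"turn": 0},
    {"offset": [0,0,0],"turn": 0},
    {"offset": [0,0,0],"turn": 0},
  ],
  hand=-1,
  squeeze=30,
)

```text
t: 16.45
eef_pos: [0.5167, -0.171, 0.2363]
ee_rot: [3.141, 0.002, 2.898]
force: [-0.5, 0.0, 0.1]
width: 0.0174
```

Call:
send_rows(
  motion=[
    {"offset": [0,0,-4],"turn": 0},
    {"offset": [0,0,-8],"turn": 0},
    {"offset": [0,0,-10.5],"turn": 0},
    {"offset": [0,0,-10.5],"turn": 0},
    {"offset": [0,0,-10.5],"turn": 0},
  ],
)

```text
t: 16.95
eef_pos: [0.5161, -0.1709, 0.341]
ee_rot: [3.141, 0.002, 2.898]
force: [-0.7, -0.5, -1.5]
width: 0.0154
```

Run:
```python
from h import *
s=get_state();print(s["eef_pos"],s["width"])
plan(0.589,0.048,0.175,-179.6)
```

```text
[ 0.5161119  -0.17094883  0.34104796] 0.015409842948519535
offset [-1.79, 23.01, 0.7] turn -14.36
```

Run:
```python
from h import *
plan(0.534,0.0474,0.180,-179.7)
```

```text
offset [3.53, 21.62, 0.2] turn -14.26
```

Call:
send_rows(
  motion=[
    {"offset": [3.5,21.6,0.2],"turn": -14.3},
    {"offset": [3.5,21.6,0.2],"turn": -14.3},
    {"offset": [3.5,21.6,0.2],"turn": -14.3},
    {"offset": [3.5,21.6,0.2],"turn": -14.3},
    {"offset": [3.5,21.6,0.2],"turn": -14.3},
    {"offset": [3.5,21.6,0.2],"turn": -14.3},
    {"offset": [3.5,21.6,0.2],"turn": -14.3},
    {"offset": [3.5,21.6,0.2],"turn": -14.3},
  ],
)

```text
t: 17.75
eef_pos: [0.5342, 0.0463, 0.3375]
ee_rot: [-3.141, -0.001, -3.136]
force: [-0.0, 0.2, -0.8]
width: 0.0154
```

Call:
send_rows(
  motion=[
    {"offset": [0,0,1],"turn": 0},
    {"offset": [0,0,2],"turn": 0},
    {"offset": [0,0,2],"turn": 0},
    {"offset": [0,0,2],"turn": 0},
  ],
)

```text
t: 18.15
eef_pos: [0.5344, 0.0466, 0.3176]
ee_rot: [-3.141, -0.001, -3.136]
force: [0.3, 0.2, -0.8]
width: 0.0156
```

Centre it (y 0.0466 → 0.0474), then feel down.

Call:
send_rows(
  motion=[
    {"offset": [0.05,0.08,0],"turn": 0},
    {"offset": [0.05,0.08,0.3],"turn": 0},
    {"offset": [0.05,0.08,0.6],"turn": 0},
    {"offset": [0.05,0.08,0.7],"turn": 0},
    {"offset": [0.05,0.08,0.7],"turn": 0},
  ],
)

```text
t: 18.65
eef_pos: [0.5339, 0.0479, 0.3109]
ee_rot: [-3.141, -0.0, -3.135]
force: [-0.2, -0.7, -1.4]
width: 0.016
```

Call:
send_rows(
  motion=[
    {"offset": [0,0,0.05],"turn": 0},
    {"offset": [0,0,0.1],"turn": 0},
    {"offset": [0,0,0.1],"turn": 0},
  ],
)

```text
t: 18.95
eef_pos: [0.5339, 0.0479, 0.3102]
ee_rot: [3.142, 0.0, -3.136]
force: [0.2, -0.0, -0.1]
width: 0.016
```

Call:
send_rows(
  motion=[
    {"offset": [0,0,0.05],"turn": 0},
    {"offset": [0,0,0.1],"turn": 0},
    {"offset": [0,0,0.1],"turn": 0},
  ],
)

```text
t: 19.25
eef_pos: [0.5339, 0.0478, 0.3091]
ee_rot: [3.142, -0.0, -3.136]
force: [0.3, -0.0, -1.3]
width: 0.0158
```

Call:
send_rows(
  motion=[
    {"offset": [0,0,0.05],"turn": 0},
    {"offset": [0,0,0.1],"turn": 0},
    {"offset": [0,0,0.1],"turn": 0},
  ],
)

```text
t: 19.55
eef_pos: [0.5339, 0.0478, 0.3081]
ee_rot: [-3.141, -0.0, -3.136]
force: [-0.6, -0.3, 0.1]
width: 0.0162
```

Call:
send_rows(
  motion=[
    {"offset": [0,-0.04,0.05],"turn": 0},
    {"offset": [0,-0.04,0.1],"turn": 0},
    {"offset": [0,-0.04,0.1],"turn": 0},
  ],
)

```text
t: 19.85
eef_pos: [0.534, 0.0474, 0.3072]
ee_rot: [-3.141, 0.0, -3.135]
force: [-0.5, -1.1, 0.4]
width: 0.0159
```

Call:
send_rows(
  motion=[
    {"offset": [0,0,0.05],"turn": 0},
    {"offset": [0,0,0.1],"turn": 0},
    {"offset": [0,0,0.1],"turn": 0},
  ],
)

```text
t: 20.15
eef_pos: [0.5342, 0.0474, 0.3068]
ee_rot: [-3.142, 0.001, -3.135]
force: [-1.1, -2.0, 4.8]
width: 0.0158
```

Call:
send_rows(
  motion=[
    {"offset": [0,0,0.05],"turn": 0},
    {"offset": [0,0,0.05],"turn": 0},
  ],
)

```text
t: 20.35
eef_pos: [0.5343, 0.0474, 0.3066]
ee_rot: [-3.141, 0.001, -3.135]
force: [-0.7, -1.5, 8.5]
width: 0.016
```

Call:
send_rows(
  motion=[
    {"offset": [0,0,0.04],"turn": 0},
    {"offset": [0,0,0.04],"turn": 0},
    {"offset": [0,0,0.04],"turn": 0},
  ],
)

```text
t: 20.65
eef_pos: [0.5344, 0.0474, 0.3065]
ee_rot: [-3.142, 0.002, -3.135]
force: [-2.1, -1.7, 8.9]
width: 0.0154
```

Call:
send_rows(
  motion=[
    {"offset": [0,0.04,0],"turn": 0},
    {"offset": [0,0.04,0],"turn": 0},
  ],
)

```text
t: 20.85
eef_pos: [0.5344, 0.0476, 0.3065]
ee_rot: [-3.141, 0.002, -3.135]
force: [-2.3, -2.4, 9.9]
width: 0.016
```

Call:
send_rows(
  motion=[
    {"offset": [0,-0.08,0],"turn": 0},
    {"offset": [0,-0.08,0],"turn": 0},
  ],
)

```text
t: 21.05
eef_pos: [0.5343, 0.0472, 0.3065]
ee_rot: [3.141, 0.002, -3.135]
force: [-2.0, 0.2, 8.9]
width: 0.0163
```

Call:
send_rows(
  motion=[
    {"offset": [0,0.04,0],"turn": 0},
    {"offset": [0,0.04,0],"turn": 0},
  ],
)

```text
t: 21.25
eef_pos: [0.5344, 0.0474, 0.3065]
ee_rot: [-3.141, 0.002, -3.135]
force: [-1.9, -2.4, 9.7]
width: 0.0156
```

Run:
```python
from h import *
f=grab_frame("scene"); cv2.imwrite("pics/s7.png",cv2.resize(f["frame"][130:215,155:235],None,fx=7,fy=7,interpolation=cv2.INTER_CUBIC))
s=get_state(); print(s["eef_pos"],s["force"])
```

```text
[0.53436645 0.0474184  0.30655552] [-2.47095037 -1.95090521  8.9520822 ]
```

View pics/s7.png

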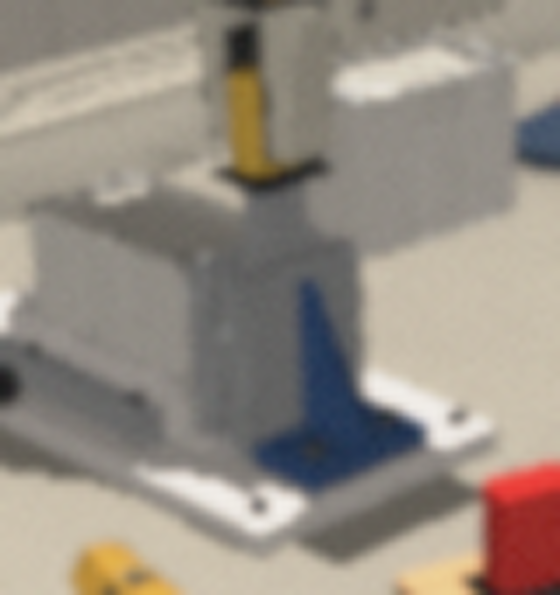

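Call:
send_rows(
  motion=[
    {"offset": [0,0,-1],"turn": 0},
    {"offset": [0,0,-3],"turn": 0},
    {"offset": [0,0,-4],"turn": 0},
    {"offset": [0,0,-4],"turn": 0},
  ],
)

```text
t: 21.7
eef_pos: [0.5344, 0.0476, 0.3468]
ee_rot: [3.14, 0.003, -3.135]
force: [1.1, -0.1, -1.2]
width: 0.0161
```

Run:
```python
from h import *
s=get_state();print(s["eef_pos"],s["width"])
plan(0.517,-0.1705,0.172,-193.9)
```

```text
[0.53436757 0.04763983 0.34683062] 0.016106518591265436
offset [1.87, -21.8, 1.58] turn 14.25
```

Call:
send_rows(
  motion=[
    {"offset": [1.9,-21.8,1.6],"turn": 14.3},
    {"offset": [1.9,-21.8,1.6],"turn": 14.3},
    {"offset": [1.9,-21.8,1.6],"turn": 14.3},
    {"offset": [1.9,-21.8,1.6],"turn": 14.3},
    {"offset": [1.9,-21.8,1.6],"turn": 14.3},
    {"offset": [1.9,-21.8,1.6],"turn": 14.3},
    {"offset": [1.9,-21.8,1.6],"turn": 14.3},
    {"offset": [1.9,-21.8,1.6],"turn": 14.3},
  ],
)

```text
t: 22.5
eef_pos: [0.5163, -0.17, 0.3289]
ee_rot: [3.141, -0.0, 2.899]
force: [0.2, -0.4, -0.4]
width: 0.0158
```

Run:
```python
from h import *
s=get_state();print(s["eef_pos"],s["width"])
plan(0.517,-0.1708,0.087,-193.9)
```

```text
[ 0.51630466 -0.17002588  0.32892225] 0.015815205932847205
offset [-0.09, -0.06, 8.29] turn -0.03
```

Call:
send_rows(
  motion=[
    {"offset": [-0.1,-0.05,2],"turn": 0},
    {"offset": [-0.1,-0.05,4],"turn": 0},
    {"offset": [-0.1,-0.05,5],"turn": 0},
    {"offset": [-0.1,-0.05,6],"turn": 0},
    {"offset": [-0.1,-0.05,7],"turn": 0},
    {"offset": [-0.1,-0.05,8],"turn": 0},
    {"offset": [-0.1,-0.05,8.3],"turn": 0},
    {"offset": [-0.1,-0.05,8.3],"turn": 0},
  ],
)

```text
t: 23.3
eef_pos: [0.5171, -0.1714, 0.2458]
ee_rot: [-3.141, -0.001, 2.898]
force: [-0.8, -0.4, -0.6]
width: 0.0154
```

Call:
send_rows(
  motion=[
    {"offset": [0,0,0.4],"turn": 0},
    {"offset": [0,0,0.8],"turn": 0},
    {"offset": [0,0,0.8],"turn": 0},
  ],
)

```text
t: 23.6
eef_pos: [0.5169, -0.1714, 0.2379]
ee_rot: [-3.142, -0.001, 2.898]
force: [0.2, 0.4, -1.1]
width: 0.0159
```

Call:
send_rows(
  motion=[
    {"offset": [0,0,0.05],"turn": 0},
    {"offset": [0,0,0.05],"turn": 0},
  ],
)

```text
t: 23.8
eef_pos: [0.5172, -0.1714, 0.2379]
ee_rot: [3.142, 0.0, 2.898]
force: [0.2, -0.9, -0.3]
width: 0.0156
```

Call:
send_rows(
  motion=[
    {"offset": [0,0,0],"turn": 0},
    {"offset": [0,0,0],"turn": 0},
    {"offset": [0,0,0],"turn": 0},
  ],
  hand=0,
)

```text
t: 24.1
eef_pos: [0.5172, -0.1714, 0.2379]
ee_rot: [3.142, 0.0, 2.898]
force: [-0.3, 0.0, -0.2]
width: 0.0343
```

Call:
send_rows(
  motion=[
    {"offset": [0,0,-3],"turn": 0},
    {"offset": [0,0,-6],"turn": 0},
    {"offset": [0,0,-6],"turn": 0},
    {"offset": [-5.25,0.2,-6],"turn": 0},
    {"offset": [-5.25,0.2,-6],"turn": 0},
    {"offset": [-5.25,0.2,-6],"turn": 0},
    {"offset": [-5.25,0.2,-6],"turn": 0},
  ],
)

```text
t: 24.8
eef_pos: [0.568, -0.1821, 0.2971]
ee_rot: [-3.142, -0.001, 2.898]
force: [-0.6, 0.0, 0.6]
width: 0.0439
```

Run:
```python
from h import *
s=get_state();print(s["eef_pos"],s["width"])
f=grab_frame("wrist"); P=cloud(f)
hsv=cv2.cvtColor(f["frame"],cv2.COLOR_BGR2HSV)
for c,lo,hi in (("g",40,85),("y",22,35),("r",0,8)):
    m=cv2.inRange(hsv,(lo,120,40),(hi,255,255)); q=P[(m>0)&(P[...,2]>.084)&(P[...,2]<.1)&(P[...,1]<-.1)]
    print(c,len(q), q.mean(0).round(4) if len(q) else "")
plan(0.5685,-0.182,0.076,-193.9)
```

```text
[ 0.56802202 -0.18207312  0.29708804] 0.04389626382917131
g 899 [ 0.5661 -0.1807  0.089 ]
y 173 [ 0.5073 -0.1702  0.0889]
r 1374 [ 0.4671 -0.1587  0.0891]
offset [-0.06, 0.02, 6.24] turn -0.06
```

Call:
send_rows(
  motion=[
    {"offset": [0,0,3],"turn": 0},
    {"offset": [0,0,6.15],"turn": 0},
    {"offset": [0,0,6.15],"turn": 0},
    {"offset": [0,0,6.15],"turn": 0},
  ],
)

```text
t: 25.25
eef_pos: [0.5683, -0.1821, 0.2367]
ee_rot: [-3.141, -0.001, 2.899]
force: [0.3, 1.3, 0.8]
width: 0.0436
```

Call:
send_rows(
  motion=[
    {"offset": [0,0,0],"turn": 0},
    {"offset": [0,0,0],"turn": 0},
    {"offset": [0,0,0],"turn": 0},
    {"offset": [0,0,0],"turn": 0},
  ],
  hand=-1,
  squeeze=30,
)

```text
t: 25.65
eef_pos: [0.5687, -0.1821, 0.237]
ee_rot: [3.141, 0.001, 2.898]
force: [-0.0, -0.3, -0.4]
width: 0.0174
```

Call:
send_rows(
  motion=[
    {"offset": [0,0,-4],"turn": 0},
    {"offset": [0,0,-8],"turn": 0},
    {"offset": [0,0,-10.5],"turn": 0},
    {"offset": [0,0,-10.5],"turn": 0},
    {"offset": [0,0,-10.5],"turn": 0},
  ],
)

```text
t: 26.15
eef_pos: [0.5684, -0.1821, 0.3418]
ee_rot: [3.141, 0.001, 2.898]
force: [-0.0, 0.5, -1.7]
width: 0.0159
```

Run:
```python
from h import *
s=get_state();print(s["eef_pos"],s["width"])
plan(0.534,0.0474,0.180,-179.7)
```

```text
[ 0.56835147 -0.18206907  0.34182563] 0.01591867870178672
offset [8.87, 21.44, 0.28] turn -14.27
```

Call:
send_rows(
  motion=[
    {"offset": [8.85,21.5,0.3],"turn": -14.3},
    {"offset": [8.85,21.5,0.3],"turn": -14.3},
    {"offset": [8.85,21.5,0.3],"turn": -14.3},
    {"offset": [8.85,21.5,0.3],"turn": -14.3},
    {"offset": [8.85,21.5,0.3],"turn": -14.3},
    {"offset": [8.85,21.5,0.3],"turn": -14.3},
    {"offset": [8.85,21.5,0.3],"turn": -14.3},
    {"offset": [8.85,21.5,0.3],"turn": -14.3},
  ],
)

```text
t: 26.95
eef_pos: [0.5343, 0.0474, 0.3374]
ee_rot: [-3.141, -0.002, -3.136]
force: [-0.5, -1.0, -0.8]
width: 0.016
```

Call:
send_rows(
  motion=[
    {"offset": [0,0,1],"turn": 0},
    {"offset": [0,0,2],"turn": 0},
    {"offset": [0,0,2],"turn": 0},
    {"offset": [0,0,2],"turn": 0},
  ],
)

```text
t: 27.35
eef_pos: [0.5345, 0.0473, 0.3176]
ee_rot: [-3.141, -0.001, -3.136]
force: [-0.5, -0.1, -0.9]
width: 0.016
```

Call:
send_rows(
  motion=[
    {"offset": [0.05,0.01,0.3],"turn": 0},
    {"offset": [0.05,0.01,0.6],"turn": 0},
    {"offset": [0.05,0.01,0.7],"turn": 0},
    {"offset": [0.05,0.01,0.7],"turn": 0},
  ],
)

```text
t: 27.75
eef_pos: [0.534, 0.048, 0.3111]
ee_rot: [-3.141, -0.0, -3.135]
force: [0.6, 0.0, -0.7]
width: 0.0161
```

Call:
send_rows(
  motion=[
    {"offset": [0,0,0.1],"turn": 0},
    {"offset": [0,0,0.2],"turn": 0},
    {"offset": [0,0,0.2],"turn": 0},
  ],
)

```text
t: 28.05
eef_pos: [0.534, 0.048, 0.3092]
ee_rot: [3.142, -0.0, -3.136]
force: [-0.2, 0.5, -1.1]
width: 0.0161
```

Call:
send_rows(
  motion=[
    {"offset": [0,0,0.1],"turn": 0},
    {"offset": [0,0,0.2],"turn": 0},
    {"offset": [0,0,0.2],"turn": 0},
  ],
)

```text
t: 28.35
eef_pos: [0.534, 0.048, 0.3071]
ee_rot: [-3.142, -0.0, -3.136]
force: [0.2, 0.7, -0.7]
width: 0.0158
```

Call:
send_rows(
  motion=[
    {"offset": [0,0,0.1],"turn": 0},
    {"offset": [0,0,0.2],"turn": 0},
    {"offset": [0,0,0.3],"turn": 0},
    {"offset": [0,0,0.3],"turn": 0},
  ],
)

```text
t: 28.75
eef_pos: [0.5339, 0.048, 0.3041]
ee_rot: [-3.141, -0.0, -3.136]
force: [-0.6, 0.0, -0.4]
width: 0.0161
```

Entering; nudge y −0.6 mm to centre and continue.

Call:
send_rows(
  motion=[
    {"offset": [0,-0.06,0.1],"turn": 0},
    {"offset": [0,-0.06,0.2],"turn": 0},
    {"offset": [0,-0.06,0.4],"turn": 0},
    {"offset": [0,-0.06,0.6],"turn": 0},
    {"offset": [0,-0.06,0.6],"turn": 0},
  ],
)

```text
t: 29.25
eef_pos: [0.5339, 0.0473, 0.2979]
ee_rot: [-3.141, -0.001, -3.136]
force: [-1.0, -0.1, -0.1]
width: 0.0158
```

Call:
send_rows(
  motion=[
    {"offset": [0,0,0.2],"turn": 0},
    {"offset": [0,0,0.4],"turn": 0},
    {"offset": [0,0,0.6],"turn": 0},
    {"offset": [0,0,0.8],"turn": 0},
    {"offset": [0,0,1.0],"turn": 0},
    {"offset": [0,0,1.0],"turn": 0},
  ],
)

```text
t: 29.85
eef_pos: [0.5339, 0.0473, 0.2879]
ee_rot: [-3.141, -0.001, -3.136]
force: [-0.1, -1.0, -0.0]
width: 0.0156
```

Call:
send_rows(
  motion=[
    {"offset": [0,0,0.2],"turn": 0},
    {"offset": [0,0,0.4],"turn": 0},
    {"offset": [0,0,0.6],"turn": 0},
    {"offset": [0,0,0.8],"turn": 0},
    {"offset": [0,0,1.0],"turn": 0},
    {"offset": [0,0,1.0],"turn": 0},
  ],
)

```text
t: 30.45
eef_pos: [0.5339, 0.0473, 0.2779]
ee_rot: [-3.141, -0.001, -3.136]
force: [1.1, -0.5, 0.1]
width: 0.0159
```

Call:
send_rows(
  motion=[
    {"offset": [0,0,0.1],"turn": 0},
    {"offset": [0,0,0.15],"turn": 0},
    {"offset": [0,0,0.15],"turn": 0},
  ],
)

```text
t: 30.75
eef_pos: [0.534, 0.0474, 0.2767]
ee_rot: [-3.142, -0.0, -3.136]
force: [0.5, 0.4, -0.4]
width: 0.0159
```

Call:
send_rows(
  motion=[
    {"offset": [0,0,0.1],"turn": 0},
    {"offset": [0,0,0.1],"turn": 0},
  ],
)

```text
t: 30.95
eef_pos: [0.5343, 0.0474, 0.2762]
ee_rot: [3.141, 0.001, -3.135]
force: [0.5, 0.0, 3.0]
width: 0.0162
```

Call:
send_rows(
  motion=[
    {"offset": [0,0,0.08],"turn": 0},
    {"offset": [0,0,0.08],"turn": 0},
  ],
)

```text
t: 31.15
eef_pos: [0.5345, 0.0474, 0.2761]
ee_rot: [3.142, 0.002, -3.135]
force: [-0.9, -0.8, 9.6]
width: 0.0157
```

Call:
send_rows(
  motion=[
    {"offset": [0,0,-0.1],"turn": 0},
    {"offset": [0,0,-0.1],"turn": 0},
  ],
)

```text
t: 31.35
eef_pos: [0.534, 0.0474, 0.2761]
ee_rot: [3.141, 0.0, -3.136]
force: [-0.5, 0.4, 3.5]
width: 0.0157
```

Call:
send_rows(
  motion=[
    {"offset": [0,0,0],"turn": 0},
    {"offset": [0,0,0],"turn": 0},
    {"offset": [0,0,0],"turn": 0},
    {"offset": [0,0,0],"turn": 0},
  ],
  hand=0,
)

```text
t: 31.75
eef_pos: [0.534, 0.0474, 0.2758]
ee_rot: [-3.141, -0.0, -3.136]
force: [-0.4, -0.4, -0.1]
width: 0.0409
```

Call:
send_rows(
  motion=[
    {"offset": [0,0,-3],"turn": 0},
    {"offset": [0,0,-7],"turn": 0},
    {"offset": [0,0,-10],"turn": 0},
    {"offset": [-4,0,-10],"turn": 0},
    {"offset": [-6.5,0,-10],"turn": 0},
    {"offset": [-6.5,0,-10],"turn": 0},
    {"offset": [-6.5,0,-10],"turn": 0},
  ],
)

```text
t: 32.45
eef_pos: [0.5991, 0.0476, 0.3751]
ee_rot: [-3.141, -0.001, -3.136]
force: [-0.6, -0.3, -0.8]
width: 0.0439
```

Run:
```python
from h import *
s=get_state();print(s["eef_pos"],s["width"],s["force"])
f=grab_frame("wrist"); g=grab_frame("top"); P=cloud(f); plates(f)
for n,F in (("w",f),("t",g)):
  P=cloud(F); hsv=cv2.cvtColor(F["frame"],cv2.COLOR_BGR2HSV)
  for c,lo,hi in (("g",40,85),("y",22,35),("r",0,8)):
    m=cv2.inRange(hsv,(lo,120,40),(hi,255,255)); q=P[(m>0)&(P[...,2]>.08)&(P[...,2]<.14)&(P[...,1]>-.22)&(P[...,1]<.1)&(P[...,0]<.62)]
    if len(q): t=q[q[:,2]>np.percentile(q[:,2],90)-.004]; print(n,c,len(t), t.mean(0).round(4),cv2.minAreaRect((t[:,:2]*1000).astype(np.float32)))
cv2.imwrite("pics/w8.png",np.hstack([cv2.resize(f["frame"],(400,300)),cv2.resize(g["frame"][180:280,150:290],(400,300))]))
```

```text
[0.59906983 0.04764225 0.37513958] 0.043897017747918966 [-0.56445734 -0.34281566 -0.82285818]
[239  86  16  68 581] [0.5308 0.0356 0.0855] [533.1  36.8] [59.2 13.6] 0.0
[263  86  14  68 447] [0.5289 0.0582 0.0856] [533.1  57.6] [59.2 11.8] 0.6
w g 777 [0.5347 0.048  0.1272] ((535.2160034179688, 48.10917663574219), (28.69544219970703, 15.630105018615723), 0.22417598962783813)
w y 496 [ 0.5179 -0.1703  0.0893] ((517.8527221679688, -170.7669677734375), (15.084203720092773, 29.941478729248047), 73.06464385986328)
w r 687 [ 0.4666 -0.1567  0.0891] ((466.610595703125, -157.73855590820312), (17.004974365234375, 30.009227752685547), 73.54471588134766)
t g 23 [0.5344 0.0475 0.1303] ((533.326904296875, 46.98166275024414), (12.093016624450684, 25.733036041259766), 89.73979949951172)
t y 31 [ 0.5185 -0.171   0.091 ] ((517.6459350585938, -170.5838623046875), (13.512954711914062, 27.320377349853516), 80.35383605957031)
t r 42 [ 0.4657 -0.1582  0.091 ] ((465.36126708984375, -157.578125), (14.530359268188477, 28.14787483215332), 70.21336364746094)
```

View pics/w8.png

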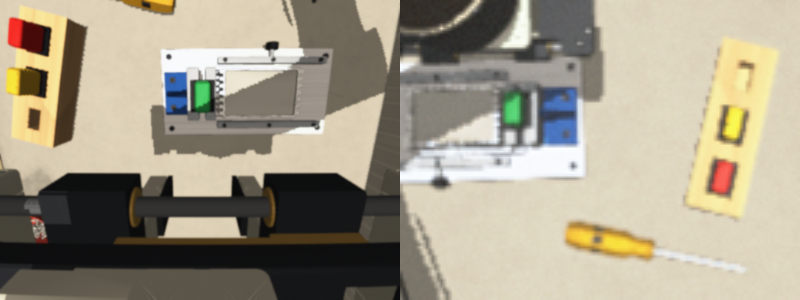

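```bash
python3 -c "
from h import *
print(job_done())"
```

```text
the job is handed in; nothing more can be done
None
```

The 6 mm leaf is standing fully home in the gap, and the 9 mm and 12 mm leaves are in the rack. The job is handed in; it reported no verdict.

- **6 mm leaf, first try:** it went in without resistance until its collar rested on the plates at about 10 N. With the blade in the gap I felt for the walls on both sides, and the free play put the gap at about 7.6 mm. The heaviest side reading was about 7 N.
- **9 mm leaf:** it bound with its nose about 2 mm into the mouth, at 9–10 N of push. I put it back in its slot.
- **12 mm leaf:** I did not try it and never touched it, since the 9 mm leaf had already bound.
- **6 mm leaf, second time:** I put it back in the gap, pressed it home at about 10 N and released it.

**Last checks (wrist and top cameras):**

- **6 mm leaf:** the top of the green grip read 0.127 m on the wrist camera against 0.128 m expected. The top camera read 0.130 m, about 2 mm higher.
- **Rack:** both the yellow and red grips sit at hanging height, 0.089–0.091 m.
- **Plates:** within about 0.5 mm of where I first measured them, which is within camera error.
- **Robot:** clear of everything.
- **Other things on the bench:** the screwdriver looked unmoved. I did not measure it or any of the others.

Camera calibration is only good to about 2 mm. The claim that the sled did not move therefore rests mainly on the low forces felt throughout, not on the images.

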